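Load and lock the bottle shaker

ROBOT

A 6-joint arm with a two-finger parallel gripper is mounted at the origin on the work surface. World frame = base frame: x ahead of the robot, y to its left, z up, the work surface at z = 0. Lengths are in m, angles in rad, forces in N, time in s.
With the tool pointing down it reaches from about 0.375 to 0.825 m from the base axis. Payload 5.5 kg.
Tool frame: the origin (TCP) lies midway between the tips of the shut fingers; the grasp point (between the pads) lies 19 mm behind it; z points along the fingers, y is the line along which they close (so a half turn about z gives the same grasp; the last joint's range is limited). The gripper opens to 85 mm and grips with 20 to 120 N. Pads are 22 mm wide; open, the fingers measure 114 mm over their backs; the gripper's body (76 mm by 85 mm) begins 54 mm behind the grasp point. The pads swing forward as they close: fully open they stand 13 mm farther back than shut.
Start: joints at [1.271, 0.314, -0.047, 1.21, 0, 1.571], TCP at [0.177, 0.573, 0.231] pointing down, gripper open.
Joint ranges: [-2.67, 2.67], [-0.69, 1.73], [-1.03, 1.25], [-2.08, 2.16], [-1.42, 1.45], [-3.14, 3.14]. Speed limits (rad/s): [2.39, 2.39, 3.01, 3.14, 3.14, 3.14].

INTERFACE

Orientations are given as a rotation vector (axis times angle).
In Python, from station import bot gives the robot as it stands.
- The arm moves only by the shell command python3 -m creep 'ROWS' [OPENING] [FORCE]. ROWS is JSON, a list of rows, each a list of 4 numbers: the shift along the tool's x, y, z as a fraction of full scale, then the turn about the tool's z as a fraction of full scale. A call has 1 to 10 rows; each row shifts and turns the commanded pose from where the row before left it, along the tool's axes as they then stand; what a row does not reach is not made up. Full scale, the value 1, is 0.12 m for a shift and 90 degrees for a turn. A row lasts 1/8 s, in which the tool goes at most 62.5 mm and 10.7 degrees, less where a joint would pass 70% of its speed; a pose out of reach is approached as far as the arm can. A call with a number of a shift or a turn outside -1 to 1 is refused whole. A call with a gripper value outside its range is refused whole. OPENING is the opening, from -1 (shut) to 1 (fully open), set as the call begins (- or left out, the last holds). The fingers move at their own pace and stop on an object; FORCE is the grip in N (left out, the last holds). Time passes only in rows, so rows that do not move let the fingers close. It gives the time, the measured TCP pose, the force, the opening and the grip force at its end, in the units of the state.
- bot.observe(): the state, without advancing time (a new reading comes with each control period).
- bot.grab_frame(name): name is "scene" or "top" or "wrist"; returns a dict with "pixels" (480x640x3 uint8, red, green, blue), "range_z" (480x640 float32, m along the optical axis (not along the pixel's ray), 0 where there is no reading), "camera_matrix" (3x3 intrinsics, pixels), "R" (3x3) and "t" (3): a world point X has camera coordinates R X + t. Camera axes: x right, y down, z forward; pixel columns grow to the right and rows downward; lengths in m; the calibration is good to about 2 mm. A picture is of the moment at which its call begins.
- bot.close_job(): hands the job in; it is judged then, once.
The state is a dict: "clock": time; "qpos": joint angles; "qvel": joint speeds; "tau": joint torques, N m; "tool_pos": TCP position; "ee_rot": TCP orientation; "force": force on the tool from outside, world axes, zero at the start; "torque": the same for the moment, N m; "opening": opening from 0.0 (shut) to 1.0 (fully open); "finger_force": force on a finger pad.
Only numpy, scipy, OpenCV 4.12 (cv2) and the standard library are available. Lean on these libraries where they do the work, as an engineer would, in place of code of your own. Each camera call takes 0.05 s, during which the arm holds its last target. There are 200 camera calls.

TASK

Get the bottle shaker ready for a run: stand every amber bottle that is on the bench upright in a tray cell of its own, then slide the lock bolt fully home into its keeper, then with the orange key turn both slotted clamp screws clockwise to their stops (do not touch the screws with the fingers). Then hang the key back upright in its blue stand, and last of all turn the speed dial to the green mark and let go. Leave the other things on the bench where they are.

Things in the scene. Friction and masses are not known exactly. Their poses are not given: they have to be found in the camera images.
- amber0: Amber glass bottle with white screw cap and paper label, 56 mm diameter, 110 mm tall, about 0.22 kg; may be absent. The cap is 33.6 mm in diameter and takes up the top 24 mm. Origin at the centre of the underside, z up.
- amber1: Amber glass bottle with white screw cap and paper label, 56 mm diameter, 110 mm tall, about 0.22 kg; may be absent. The cap is 33.6 mm in diameter and takes up the top 24 mm. Origin at the centre of the underside, z up.
- amber2: Amber glass bottle with white screw cap and paper label, 56 mm diameter, 110 mm tall, about 0.22 kg; may be absent. The cap is 33.6 mm in diameter and takes up the top 24 mm. Origin at the centre of the underside, z up.
- amber3: Amber glass bottle with white screw cap and paper label, 56 mm diameter, 110 mm tall, about 0.22 kg; may be absent. The cap is 33.6 mm in diameter and takes up the top 24 mm. Origin at the centre of the underside, z up.
- shaker: Grey bottle shaker, fixed, 270 (x) x 320 mm (y), deck 50 mm above the bench. Origin: centre of its underside; x points away from the robot, y left (yawed a little). On the deck: white tray of cells (far left), white control pod with the dial (right, 110 x 120 mm, top 110 mm above the bench); along the near edge the left clamp screw, lock bolt, right clamp screw.
- tray (a point): Centre of the 2 x 2 tray, at the cells' floor level (50 mm above the bench); axes as the shaker's. Four square cells 72 mm wide inside, white walls 4 mm thick and 30 mm high; one bottle fits in each cell; cell centres lie 38 mm either way of this point in x and y.
- bolt (a joint): Travel of the lock bolt, m: 0 = fully drawn, 0.060 = fully home, through the brass keeper on its left, against its stop. Slides along the shaker's +y; light friction (about 1.5 N), stays where left.
- bolt_post (a point): Red upright post of the bolt, 17 mm diameter, to be gripped or pushed: this point is on its axis 15 mm below its top (its top is 135 mm above the bench; the bolt guides beside it reach 80 mm). Moves with the bolt; axes as the shaker's.
- screw_l (a joint): Turn of the left (shaker +y) clamp screw, rad: grows clockwise seen from above; 1.6 = fully locked, against its stop; starts part open. Turning takes about 0.07 N m; stays where left.
- screw_r (a joint): Turn of the right (shaker -y) clamp screw, rad: grows clockwise seen from above; 1.6 = fully locked, against its stop; starts part open. Turning takes about 0.07 N m; stays where left.
- screw_l_slot (a point): Centre of the slot's floor in the left captive clamp screw, 54 mm above the bench; turns with the screw: its x runs along the slot, z up. Dark 48 mm disc with two brass blocks that leave a slot 12 mm wide, 12 mm deep, open at both ends (blocks 38 mm long). At joint value 0 it lies along the shaker's x, towards a red tick (open); at 1.571 along y.
- screw_r_slot (a point): Centre of the slot's floor in the right captive clamp screw, 54 mm above the bench; turns with the screw: its x runs along the slot, z up. Dark 48 mm disc with two brass blocks that leave a slot 12 mm wide, 12 mm deep, open at both ends (blocks 38 mm long). At joint value 0 it lies along the shaker's x, towards a red tick (open); at 1.571 along y.
- key: Clamp key, blade down. Origin: centre of the blade's lower edge; z up the shank, x along the blade's width. Blade 32 (x) x 6 (y) mm, 22 high; shank 14 mm dia.; dark guard plate 60 (x) x 38 (y) mm from 75 to 81 mm above the origin; orange handle 60 (x) x 18 (y) mm from 81 to 125 mm. 0.12 kg. At the start it hangs in its stand by the guard plate.
- key_grip (a point): Middle of the key's orange handle, 106 mm above the blade's lower edge, on the key's axis; axes as the key's. Grip across its 18 mm thickness (key y).
- stand: Blue key stand, fixed block 85 x 70 x 80 mm high; origin at the centre of its underside.
- stand_hole (a point): Centre of the stand's top face (80 mm above the bench), mouth of its upright through-hole 43 mm (stand x) by 23 mm (stand y); the key hangs here by its guard plate, blade down, key x along stand x (either way round), blade edge 75 mm below this point.
- dial (a joint): Speed dial on the control pod, rad, grows clockwise seen from above: 0 = pointer at the white mark (shaker +y), 0.7 yellow, 1.4 green, 2.1 red (end stop). About 0.04 N m to turn; stays where left.
- dial_grip (a point): On the dial's axis, at gripping height, 138 mm above the bench: black bar handle 56 mm long, 14 mm thick, its top 7 mm above this point, its foot (on a grey disc) 21 mm below; turns with the dial: y along the bar towards the white pointer end, x across its thickness.
- blue: Bystander: blue plastic bottle, 68 mm diameter, 100 mm tall.
- pink: Bystander: white bottle with pink label and black cap, 52 mm diameter, 120 mm tall.
- beaker: Bystander: glass beaker, 70 mm wide, 85 mm tall.
- petri: Bystander: green flat box 90 x 90 x 22 mm.
- slides: Bystander: wooden slide box 100 x 80 x 35 mm.
- mug: Bystander: white cup, 76 mm wide, 70 mm tall.

How it is judged:
On the way, in this order (a step that is already met when the one before it is completed fails the run):
1. every amber bottle present stands upright in a tray cell, let go (x of amber0 in the frame of tray between -0.055 and 0.055 m and y of amber0 in the frame of tray between -0.055 and 0.055 m and z of amber0 in the frame of tray between -0.005 and 0.007 m and angle between each of amber0, amber1, amber2, amber3's own z axis and vertical below 0.12 rad and linear speed of each of amber0, amber1, amber2, amber3 below 0.03 m/s and x of amber1 in the frame of tray between -0.055 and 0.055 m and y of amber1 in the frame of tray between -0.055 and 0.055 m and z of amber1 in the frame of tray between -0.005 and 0.007 m and x of amber2 in the frame of tray between -0.055 and 0.055 m and y of amber2 in the frame of tray between -0.055 and 0.055 m and z of amber2 in the frame of tray between -0.005 and 0.007 m and x of amber3 in the frame of tray between -0.055 and 0.055 m and y of amber3 in the frame of tray between -0.055 and 0.055 m and z of amber3 in the frame of tray between -0.005 and 0.007 m and contact force between each of amber0, amber1, amber2, amber3 and the fingers below 0.3 N), for 0.2 s.
2. the lock bolt is fully home in its keeper (value of joint bolt above 0.053 m), for 0.2 s.
3. both clamp screws are turned clockwise to their stops (value of joint each of screw_l, screw_r above 1.42 rad), for 0.2 s.
4. the key hangs upright in its stand again, let go (horizontal distance between key and stand below 0.012 m and z of key in the frame of stand_hole between -0.08 and -0.07 m and angle between key's own z axis and vertical below 0.12 rad and linear speed of key below 0.03 m/s and contact force between key and the fingers below 0.3 N), for 0.2 s.
5. the speed dial points at the green mark (value of joint dial between 1.25 and 1.55 rad), for 0.2 s.
At the end, for the whole second after the job is handed in: Every amber bottle present stands upright (within 7 degrees) on the floor of a tray cell; the bolt is within 7 mm of its stop; both screws are within 0.18 rad of their stops; the key hangs upright in its stand (within 12 mm of its axis); the dial is within 0.15 rad of the green mark; all at rest (all of step 3 and all of step 4 and all of step 5 and x of amber0 in the frame of tray between -0.055 and 0.055 m and y of amber0 in the frame of tray between -0.055 and 0.055 m and z of amber0 in the frame of tray between -0.005 and 0.007 m and angle between each of amber0, amber1, amber2, amber3's own z axis and vertical below 0.12 rad and linear speed of each of amber0, amber1, amber2, amber3 below 0.03 m/s and x of amber1 in the frame of tray between -0.055 and 0.055 m and y of amber1 in the frame of tray between -0.055 and 0.055 m and z of amber1 in the frame of tray between -0.005 and 0.007 m and x of amber2 in the frame of tray between -0.055 and 0.055 m and y of amber2 in the frame of tray between -0.055 and 0.055 m and z of amber2 in the frame of tray between -0.005 and 0.007 m and x of amber3 in the frame of tray between -0.055 and 0.055 m and y of amber3 in the frame of tray between -0.055 and 0.055 m and z of amber3 in the frame of tray between -0.005 and 0.007 m and value of joint bolt above 0.053 m); the robot touches nothing.
It fails at once if the fingers touch a clamp screw (contact force between the fingers and screw_l above 0.5 N or contact force between the fingers and screw_r above 0.5 N).
It fails at once if a bystander is moved by more than 40 mm (distance of any of blue, pink, beaker, petri, slides, mug from where it was at the start of the episode above 0.04 m).
Of amber0, amber1, amber2, amber3 only 2 to 4 are there at a start; the rules pass over those that are not, and their reading is None.
At some moment in a run one of amber0, amber1, amber2, amber3 may be knocked a few centimetres aside while the robot is not near it.
It also fails if it takes over 210 s, if anything falls off the work surface, if the arm or the gripper's body presses on something with over 40 N, if the wrist force passes 120 N, or if a joint passes its speed limit or range.

## Working session

There is one attempt and no reset: what is moved stays moved. The work goes in short steps, Python scripts to look and compute and a shell command to move; the robot and the scene stay as the last step left them, time stands still between calls to the robot, and variables do not carry over. Pictures are saved under pics/ and viewed, at most 18 in all, crops included, and the job is handed in when it is done.

```bash
ls; mkdir -p pics; cat > h.py <<'E'
import numpy as np, cv2
from station import bot
from scipy.spatial.transform import Rotation as Rn
def grab(n,save=None):
    f=bot.grab_frame(n)
    if save: cv2.imwrite('pics/'+save,f['pixels'][:,:,::-1])
    np.savez('/tmp/%s.npz'%n,**f); return f
def load(n): return dict(np.load('/tmp/%s.npz'%n))
def cloud(f):
    K=f['camera_matrix'];z=f['range_z'];v,u=np.mgrid[:480,:640]
    c=np.stack([(u-K[0,2])/K[0,0]*z,(v-K[1,2])/K[1,1]*z,z],-1)
    return (c-f['t'])@f['R']
def pix(f,X):
    c=f['R']@np.array(X)+f['t'];p=f['camera_matrix']@c;return p[:2]/p[2]
def ray(f,u,v,h):  # intersect pixel ray with plane z=h
    K=f['camera_matrix'];d=f['R'].T@np.array([(u-K[0,2])/K[0,0],(v-K[1,2])/K[1,1],1]);o=-f['R'].T@f['t']
    return o+d*(h-o[2])/d[2]
E
python3 - <<'E'
from h import *
for n in('top','scene'):
    f=grab(n,n+'0.png');print(n,-f['R'].T@f['t'],f['R'][2])
s=bot.observe();print(s); print(Rn.from_rotvec(s['ee_rot']).as_matrix())
E
```

```text
pics
top [0.28598654 0.03806501 1.65276235] [ 0.16955102  0.01428863 -0.98541782]
scene [ 1.27558553 -0.14340895  1.05560858] [-0.59254737  0.16837969 -0.78774101]
{'clock': 0.1, 'qpos': array([ 1.27101418e+00,  3.14161605e-01, -4.79764311e-02,  1.21024334e+00,
       -1.13109059e-05,  1.57080934e+00]), 'qvel': array([-0.00166461, -0.00185583,  0.00262895,  0.00034605,  0.00059542,
       -0.00074263]), 'tau': array([-7.85724296e-05, -5.40769064e+01,  3.40539193e+01,  1.12563110e-02,
        4.87975331e-05, -1.23247537e-05]), 'tool_pos': array([0.17703138, 0.57272358, 0.2305182 ]), 'ee_rot': array([-4.69121740e-01, -3.10614010e+00,  2.46435112e-03]), 'force': array([0.17624449, 0.22670569, 0.92631676]), 'torque': array([-0.03213377,  0.0056876 ,  0.04601216]), 'finger_force': 0.0, 'opening': 1.0020606841854196}
[[-9.55397011e-01  2.95324130e-01 -4.57277607e-04]
 [ 2.95324484e-01  9.55395806e-01 -1.51769725e-03]
 [-1.13315116e-05 -1.58504869e-03 -9.99998744e-01]]
```

View pics/top0.png

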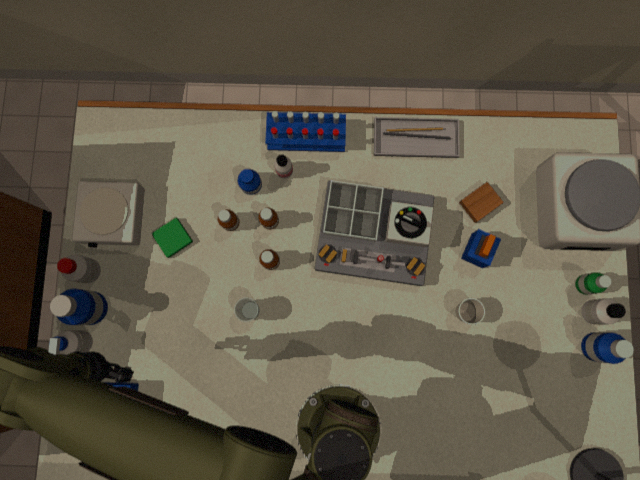

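View pics/scene0.png

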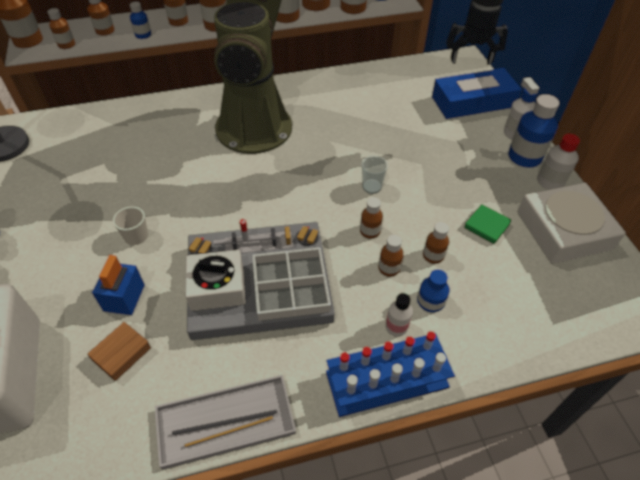

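The top view shows three amber bottles at about (228,218), (268,215) and (269,258). The shaker spans (315–435, 180–285), the key is in its stand at (484,247), and the dial is at (410,222). I'll enlarge the shaker and the bottles.

```bash
python3 - <<'E'
from h import *
f=load('top');p=f['pixels'][:,:,::-1]
cv2.imwrite('pics/c1.png',cv2.resize(p[170:295,310:510],None,fx=4,fy=4,interpolation=cv2.INTER_CUBIC))
P=cloud(f)
# bottle caps: points with z in .095-.125 around
from scipy import ndimage
m=(P[...,2]>.09)&(P[...,2]<.125)
l,n=ndimage.label(m)
for i in range(1,n+1):
    q=P[l==i]
    v,u=np.where(l==i)
    if 15<len(q)<3000 and 200<u.mean()<520 and 120<v.mean()<340:print(len(q),u.mean().round(1),v.mean().round(1),q.mean(0).round(4),q.max(0).round(3),q.min(0).round(3))
E
```

```text
43 274.0 130.7 [0.844  0.2101 0.1094] [0.855 0.219 0.12 ] [0.837 0.202 0.091]
43 289.3 131.1 [0.8446 0.1656 0.1073] [0.856 0.175 0.118] [0.836 0.157 0.09 ]
41 304.5 131.3 [0.8445 0.1213 0.1091] [0.855 0.129 0.118] [0.835 0.114 0.094]
41 319.9 131.6 [0.8447 0.0762 0.1091] [0.857 0.085 0.121] [0.836 0.067 0.093]
39 335.4 132.2 [0.8441 0.031  0.1088] [0.854 0.038 0.12 ] [0.836 0.023 0.091]
110 281.4 160.5 [0.7532 0.1846 0.1136] [0.773 0.202 0.125] [0.738 0.17  0.09 ]
156 246.2 175.3 [0.7105 0.2861 0.0992] [0.73  0.305 0.107] [0.692 0.267 0.09 ]
1535 409.5 223.0 [ 0.5805 -0.1846  0.1099] [ 0.644 -0.122  0.125] [ 0.523 -0.251  0.09 ]
119 266.0 213.6 [0.5972 0.2225 0.1085] [0.614 0.24  0.119] [0.582 0.207 0.09 ]
125 224.2 215.3 [0.5892 0.3414 0.108 ] [0.607 0.358 0.116] [0.573 0.326 0.091]
71 483.2 247.0 [ 0.5173 -0.391   0.1087] [ 0.551 -0.381  0.124] [ 0.493 -0.403  0.091]
120 267.0 256.4 [0.4747 0.214  0.1089] [0.49  0.231 0.12 ] [0.46  0.199 0.09 ]
```

View pics/c1.png

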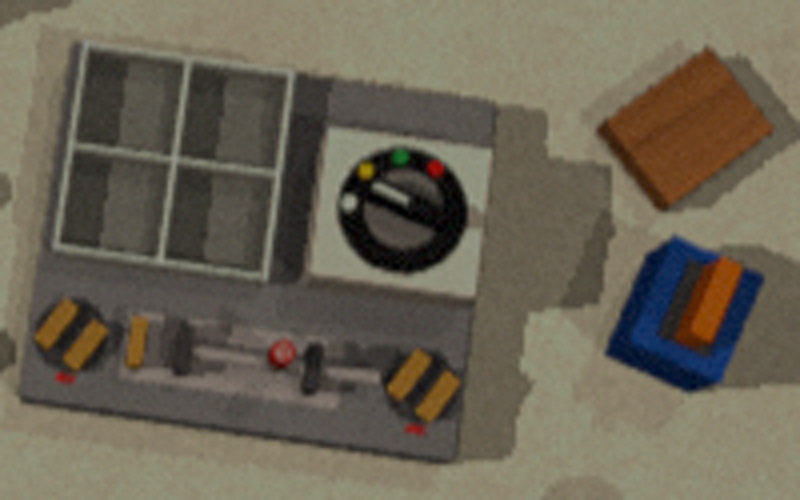

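The crop shows the tray centre at (174,158), the left screw at (71,335), the right screw at (424,386) and the red post at (282,352). The dial is at (403,208) with its pointer between white and yellow. The stand top corners are at about (680,236), (764,274), (698,390) and (607,353), and the orange handle top is around (722,300).

```bash
python3 - <<'E'
from h import *
f=load('top')
def w(u,v,h): return ray(f,310+(u+.5)/4-.5,170+(v+.5)/4-.5,h)[:2]
A=np.array
c=[w(*p,.08) for p in((82,42),(297,70),(267,277),(52,250))]
yaw=[np.degrees(np.arctan2(*(-(a-b))[::-1]))for a,b in((c[0],c[3]),(c[1],c[2]))]
print('tray',np.mean(c,0),w(174,158,.08),'sides',[np.linalg.norm(c[i]-c[i-1]) for i in range(4)],'x ax',(c[0]-c[3]),(c[1]-c[2]),'y',c[0]-c[1],c[3]-c[2])
L,Rr=w(71,335,.066),w(424,386,.066);d=L-Rr
print('screws',L,Rr,'yaw',np.degrees(np.arctan2(-d[0],d[1])))
print('post',w(282,352,.135)); print('dial',w(403,208,.117))
P=cloud(f)
# pod/dial bar top
m=(P[...,2]>.136)&(P[...,2]<.16);m[:, :380]=0;m[:,440:]=0;m[:180]=0;m[260:]=0
q=P[m][:,:2];print('bar',len(q),q.mean(0),np.linalg.svd(q-q.mean(0))[2][0])
# shaker frame relative yaw via min area rect of stand top (z .07-.085) & handle
for lo,hi,n in((.072,.084,'stand'),(.12,.14,'handle'),(.085,.14,'h+g')):
    m=(P[...,2]>lo)&(P[...,2]<hi);m[:,:455]=0;m[:,505:]=0;m[:225]=0;m[275:]=0
    q=P[m][:,:2].astype(np.float32);print(n,len(q),cv2.minAreaRect(q),q.mean(0))
m=(P[...,2]>.04)&(P[...,2]<.06);m[:,:310]=0;m[:,440:]=0;m[:170]=0;m[295:]=0
q=P[m][:,:2].astype(np.float32);print('deck',cv2.minAreaRect(q))
print('scr slot l dirs', w(48,330,.066)-w(48,330,.066))
E
```

```text
tray [ 0.62191158 -0.02624807] [ 0.62256421 -0.02590811] sides [np.float64(0.1556851985324339), np.float64(0.1580056977206809), np.float64(0.15451471182172133), np.float64(0.15540295960699305)] x ax [ 0.1546819  -0.01764628] [ 0.15320074 -0.02010795] y [0.01708788 0.15707898] [0.01560672 0.1546173 ]
screws [0.49337044 0.04529099] [ 0.46324302 -0.20856035] yaw -6.768281677028256
post [ 0.47641302 -0.10038603]
dial [ 0.58285439 -0.18598538]
bar 113 [ 0.57909749 -0.1822457 ] [-0.68052164  0.73272798]
stand 444 ((0.5233955979347229, -0.40098243951797485), (0.07156509906053543, 0.08711802959442139), 66.37568664550781) [ 0.52074414 -0.39680445]
handle 148 ((0.5239307880401611, -0.40066999197006226), (0.01876111514866352, 0.06267022341489792), 64.64799499511719) [ 0.5227514  -0.39983153]
h+g 276 ((0.5248798727989197, -0.40269434452056885), (0.06313680857419968, 0.0792035311460495), 60.0222053527832) [ 0.52228814 -0.397147  ]
deck ((0.5644092559814453, -0.09139546751976013), (0.32008352875709534, 0.2713203728199005), 83.2354507446289)
scr slot l dirs [0. 0.]
```

```bash
cat > to.py <<'E'
import sys;from h import *
# to.py x y z [yawdeg of tool x]: remaining shift in tool axes (fractions) and turn
a=[float(v) for v in sys.argv[1:]];s=bot.observe();R=Rn.from_rotvec(s['ee_rot']).as_matrix()
d=R.T@(np.array(a[:3])-s['tool_pos'])/.12
yaw=np.degrees(np.arctan2(R[1,0],R[0,0]));print('t %.1f'%s['clock'],'pos',s['tool_pos'].round(4),'yaw %.2f'%yaw,'shift',d.round(3),'rows>=%.1f'%(np.linalg.norm(d)*.12/.0625))
if len(a)>3: t=(yaw-a[3]+180)%360-180;print('turn %.3f'%(t/90),'rows %.1f'%(abs(t)/10.7))
print('q',s['qpos'].round(2),'open %.3f'%s['opening'],'F',s['force'].round(1),'ff %.1f'%s['finger_force'])
E
python3 -m creep '[[0,0,0,-0.096],[0,0,0,-0.096],[-0.43,-0.241,0,0],[-0.43,-0.241,0,0],[-0.43,-0.241,0,0],[-0.43,-0.241,0,0],[-0.43,-0.241,0,0],[-0.43,-0.241,0,0],[-0.43,-0.241,0,0],[-0.43,-0.241,0,0]]' 1 40; python3 -m creep '[[0,0,0,0],[0,0,0,0]]'; python3 to.py .590 .342 .076 180; python3 - <<'E'
from h import *
f=grab('wrist','w1.png');P=cloud(f)
from scipy import ndimage
m=(P[...,2]>.085)&(P[...,2]<.125);l,n=ndimage.label(m)
for i in range(1,n+1):
    q=P[l==i]
    if len(q)>200:print(len(q),cv2.minEnclosingCircle(q[q[:,2]>.103][:,:2].astype(np.float32)) if (q[:,2]>.103).any() else'',q.max(0))
E
```

```text
clock: 1.35
tool_pos: [0.5918, 0.3414, 0.2308]
ee_rot: [0.003, -3.141, 0.0]
force: [-0.1, 0.7, 0.5]
opening: 1.0
finger_force: 0.0
clock: 1.6
tool_pos: [0.59, 0.3424, 0.2305]
ee_rot: [0.002, -3.14, 0.0]
force: [-0.3, 0.2, -0.2]
opening: 1.0
finger_force: 0.0
t 1.6 pos [0.59   0.3424 0.2305] yaw -179.93 shift [-0.002 -0.003  1.288] rows>=2.5
turn 0.001 rows 0.0
q [0.53 0.48 0.19 1.28 0.   0.52] open 1.000 F [-0.3  0.2 -0.2] ff 0.0
2903 ((0.475513219833374, 0.21558724343776703), 0.0171298049390316) [0.49211454 0.23314001 0.11188817]
1732 ((0.5901003479957581, 0.34300076961517334), 0.016949493438005447) [0.60626833 0.35965139 0.11144   ]
2008 ((0.5981810092926025, 0.22381091117858887), 0.017084121704101562) [0.61414747 0.24077709 0.11163161]
1930  [0.73067973 0.30696415 0.10154551]
201  [0.84766957 0.13002031 0.09868471]
```

View pics/w1.png

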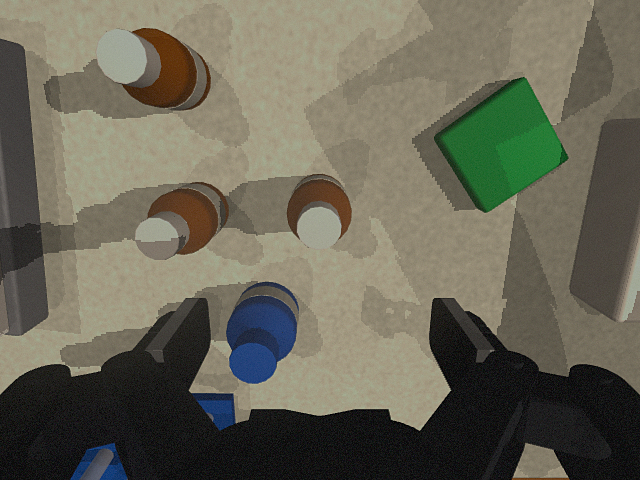

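The wrist view shows amber bottles with caps at (125,55), (162,237) and (319,227). The measured cap centres match the top view. Next I grasp the leftmost bottle.

```bash
python3 -m creep '[[0,0.005,0.42,0],[0,0,0.42,0],[0,0,0.35,0],[0,0,0.1,0],[0,0,0,0]]' 1 | tail -5; python3 -m creep '[[0,0,0,0],[0,0,0,0],[0,0,0,0],[0,0,0,0],[0,0,0,0],[0,0,0,0]]' -1 40; python3 -m creep '[[0,0,-0.2,0],[0,0,-0.4,0],[0,0,-0.45,0],[0,0,-0.45,0],[0,0,0,0]]'; python3 to.py .589 .016 .255 173.2
```

```text
tool_pos: [0.5896, 0.3439, 0.0768]
ee_rot: [0.005, -3.141, 0.0]
force: [0.4, 0.2, 0.0]
opening: 1.0
finger_force: 0.0
clock: 3.02
tool_pos: [0.5913, 0.3433, 0.0778]
ee_rot: [-0.002, 3.14, 0.001]
force: [-0.6, -2.2, 6.0]
opening: 0.377
finger_force: 39.3
clock: 3.65
tool_pos: [0.5927, 0.3445, 0.2621]
ee_rot: [-0.003, 3.134, 0.007]
force: [-0.3, 0.6, -2.7]
opening: 0.381
finger_force: 40.4
t 3.6 pos [0.5927 0.3445 0.2621] yaw -179.90 shift [ 0.036 -2.738  0.046] rows>=5.3
turn 0.077 rows 0.6
q [0.53 0.47 0.24 1.34 0.   0.52] open 0.381 F [-0.3  0.6 -2.7] ff 40.4
```

```bash
python3 -m creep '[[-0.085,-0.402,0,0],[-0.085,-0.402,0,0],[-0.085,-0.402,0,0],[-0.085,-0.402,0,0],[-0.085,-0.402,0,0],[-0.085,-0.402,0,0],[-0.085,-0.402,0,0],[0,0,0,0],[0,0,0,0]]' |tail -5; python3 to.py .664 .007 .1285 180
python3 - <<'E'
from h import *
grab('scene','s1.png')
f=grab('wrist','w2.png');P=cloud(f)
for n,h in(('tray',.08),):
    m=(abs(P[...,2]-.08)<.005);print(n,m.sum(),cv2.minAreaRect(P[m][:,:2].astype(np.float32)))
E
```

```text
tool_pos: [0.6617, 0.0057, 0.2551]
ee_rot: [0.002, -3.139, -0.001]
force: [0.3, 0.6, -0.8]
opening: 0.382
finger_force: 40.7
t 4.8 pos [0.6617 0.0057 0.2551] yaw -179.93 shift [-0.021  0.01   1.055] rows>=2.0
turn 0.001 rows 0.0
q [0.01 0.43 0.17 1.32 0.   0.01] open 0.382 F [ 0.3  0.6 -0.8] ff 40.7
tray 8462 ((0.6938114762306213, 0.07786297798156738), (0.39225244522094727, 0.4257785677909851), 0.15384042263031006)
```

View pics/w2.png

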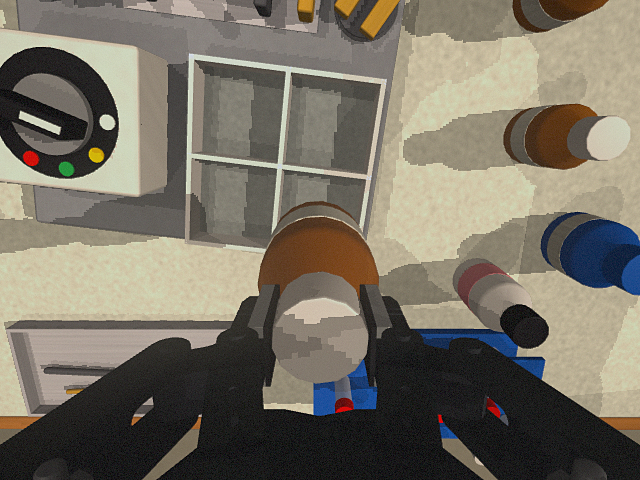

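The wrist view shows the bottle held upright by its cap. The tray cross is at (281,163), with near corners at (190,55) and (385,80). I'll check the tray centre from these pixels while placing.

```bash
python3 - <<'E'
from h import *
f=load('wrist')
for p in((281,163),(190,55),(385,80),(187,243)):print(ray(f,*p,.08).round(4))
E
python3 -m creep '[[-0.02,0.01,0.4,0],[0,0,0.35,0],[0,0,0.2,0],[0,0,0.1,0],[0,0,0,0],[0,0,0,0]]';python3 to.py .664 .007 .1285 180
```

```text
[ 0.6195 -0.0246  0.08  ]
[ 0.537  -0.0931  0.08  ]
[0.5547 0.0594 0.08  ]
[ 0.6898 -0.1101  0.08  ]
clock: 5.62
tool_pos: [0.6657, 0.0073, 0.1319]
ee_rot: [-0.004, 3.14, 0.0]
force: [0.1, -0.0, -2.0]
opening: 0.381
finger_force: 40.6
t 5.6 pos [0.6657 0.0073 0.1319] yaw -179.87 shift [ 0.014 -0.002  0.028] rows>=0.1
turn 0.001 rows 0.0
q [ 0.01  0.49 -0.03  1.06  0.    0.01] open 0.381 F [ 0.1 -0.  -2. ] ff 40.6
```

```bash
python3 -m creep '[[0.01,0,0.03,0],[0,0,0,0],[0,0,0,0]]';python3 -m creep '[[0,0,0,0],[0,0,0,0],[0,0,0,0]]' 0.25 | tail -3;  python3 -m creep '[[0,0,-0.25,0],[0,0,-0.4,0],[0,0,-0.4,0],[0,0,0,0]]' |tail -5; python3 - <<'E'
from h import *
f=grab('wrist');P=cloud(f)
from scipy import ndimage
m=(P[...,2]>.085)&(P[...,2]<.175);l,n=ndimage.label(m)
for i in range(1,n+1):
    q=P[l==i]
    if len(q)>300:
        t=q[q[:,2]>q[:,2].max()-.008];print(len(q),cv2.minEnclosingCircle(t[:,:2].astype(np.float32)),q.max(0).round(3))
E
python3 to.py .598 .224 .255 180
```

```text
clock: 6.0
tool_pos: [0.6643, 0.0068, 0.1278]
ee_rot: [-0.003, 3.14, 0.0]
force: [0.1, -0.6, 3.2]
opening: 0.381
finger_force: 40.8
force: [0.0, 0.8, -0.1]
opening: 0.626
finger_force: 0.0
tool_pos: [0.6661, 0.0069, 0.2578]
ee_rot: [-0.003, 3.134, 0.0]
force: [-0.2, 0.8, 0.1]
opening: 0.624
finger_force: 0.0
23111 ((0.5840678215026855, -0.17946243286132812), 0.02270370163023472) [ 0.644 -0.12   0.147]
2354 ((0.5982756614685059, 0.22291886806488037), 0.01714438945055008) [0.615 0.24  0.112]
4246 ((0.6633357405662537, 0.006660208106040955), 0.016945011913776398) [0.684 0.035 0.162]
1223 ((0.7112886905670166, 0.2823029160499573), 0.01975703425705433) [0.731 0.288 0.103]
2048 ((0.7560214400291443, 0.1847602128982544), 0.016459329053759575) [0.773 0.202 0.122]
509 ((0.8451275825500488, 0.03129938244819641), 0.009527808986604214) [0.853 0.04  0.114]
470 ((0.8454078435897827, 0.07633101940155029), 0.009709143079817295) [0.855 0.085 0.113]
596 ((0.8952478170394897, 0.1656091809272766), 0.01035471260547638) [0.905 0.175 0.114]
t 6.9 pos [0.6649 0.0069 0.2551] yaw -179.90 shift [ 0.554  1.81  -0.002] rows>=3.6
turn 0.001 rows 0.0
q [ 0.01  0.43  0.17  1.31 -0.    0.01] open 0.628 F [-0.9  1.2 -0.5] ff 0.0
```

Bottle 1 is placed. Next is bottle b1 at (.598,.223).

```bash
python3 -m creep '[[0.111,0.361,0,0],[0.111,0.361,0,0],[0.111,0.361,0,0],[0.111,0.361,0,0],[0.111,0.361,0,0],[0,0,0,0],[0,0,0,0]]' 1|tail -1; python3 - <<'E'
from h import *
f=grab('wrist');P=cloud(f)
from scipy import ndimage
m=(P[...,2]>.085)&(P[...,2]<.175);l,n=ndimage.label(m)
for i in range(1,n+1):
    q=P[l==i]
    if len(q)>300:
        t=q[q[:,2]>q[:,2].max()-.008];print(len(q),cv2.minEnclosingCircle(t[:,:2].astype(np.float32)),q.max(0).round(3))
E
python3 to.py .598 .2235 .077 180
```

```text
finger_force: 0.0
2052 ((0.47553157806396484, 0.21525616943836212), 0.01679435558617115) [0.492 0.232 0.113]
1492 ((0.5980923175811768, 0.22364461421966553), 0.01682232692837715) [0.614 0.24  0.112]
6380 ((0.6632750630378723, 0.007085680030286312), 0.01785982958972454) [0.691 0.036 0.162]
1721 ((0.7106978297233582, 0.2865471839904785), 0.020643875002861023) [0.73  0.307 0.102]
1638 ((0.7552621960639954, 0.18531419336795807), 0.01564478687942028) [0.764 0.204 0.121]
t 7.8 pos [0.5964 0.2225 0.2518] yaw -179.93 shift [-0.016  0.01   1.457] rows>=2.8
turn 0.001 rows 0.0
q [ 0.36  0.38  0.09  1.28 -0.    0.36] open 1.003 F [ 0.6 -0.8 -0.4] ff 0.0
```

```bash
python3 -m creep '[[-0.012,0.01,0.4,0],[0,0,0.4,0],[0,0,0.4,0],[0,0,0.2,0],[0,0,0.05,0],[0,0,0,0]]' |tail -5|head -1; python3 -m creep '[[0,0,0,0],[0,0,0,0],[0,0,0,0],[0,0,0,0],[0,0,0,0],[0,0,0,0]]' -1 40|tail -2; python3 -m creep '[[0,0,-0.2,0],[0,0,-0.4,0],[0,0,-0.45,0],[0,0,-0.45,0],[0,0,0,0]]'|tail -5; python3 -m creep '[[0.026,-0.391,0,0],[0.026,-0.391,0,0],[0.026,-0.391,0,0],[0.026,-0.391,0,0],[0.026,-0.391,0,0],[0.026,-0.391,0,0],[0,0,0,0],[0,0,0,0]]' |tail -5;python3 to.py .579 -.058 .1285 180
```

```text
tool_pos: [0.5986, 0.2238, 0.0792]
opening: 0.381
finger_force: 39.3
tool_pos: [0.6003, 0.2257, 0.2637]
ee_rot: [-0.003, 3.134, 0.005]
force: [0.8, 1.0, -3.7]
opening: 0.38
finger_force: 40.5
tool_pos: [0.5791, -0.0566, 0.2573]
ee_rot: [0.002, -3.139, -0.002]
force: [0.1, 0.7, -2.3]
opening: 0.38
finger_force: 41.1
t 11.0 pos [ 0.5791 -0.0566  0.2573] yaw -179.92 shift [-0.002 -0.013  1.074] rows>=2.1
turn 0.001 rows 0.0
q [-0.1   0.27 -0.04  1.26  0.   -0.1 ] open 0.380 F [ 0.1  0.7 -2.3] ff 41.1
```

```bash
python3 -m creep '[[0,-0.01,0.4,0],[0,0,0.35,0],[0,0,0.2,0],[0,0,0.1,0],[0,0,0.02,0],[0,0,0,0],[0,0,0,0]]'|tail -5;python3 -m creep '[[0,0,0,0],[0,0,0,0],[0,0,0,0]]' 0.25 | tail -3;  python3 -m creep '[[0,0,-0.25,0],[0,0,-0.4,0],[0,0,-0.42,0],[0,0,0,0]]' |tail -5;python3 to.py .4755 .2153 .255 180
```

```text
tool_pos: [0.5806, -0.0582, 0.1316]
ee_rot: [-0.003, 3.14, -0.0]
force: [0.9, -0.7, -3.7]
opening: 0.382
finger_force: 41.0
force: [0.2, -0.3, 0.6]
opening: 0.626
finger_force: 0.0
tool_pos: [0.5825, -0.0585, 0.2638]
ee_rot: [-0.003, 3.133, -0.001]
force: [0.3, 0.4, -0.7]
opening: 0.625
finger_force: 0.0
t 12.7 pos [ 0.5825 -0.0585  0.2638] yaw -179.90 shift [0.889 2.283 0.064] rows>=4.7
turn 0.001 rows 0.0
q [-0.1   0.27 -0.03  1.26  0.   -0.1 ] open 0.625 F [ 0.3  0.4 -0.7] ff 0.0
```

```bash
python3 -m creep '[[0.148,0.38,0.01,0],[0.148,0.38,0.01,0],[0.148,0.38,0.01,0],[0.148,0.38,0.01,0],[0.148,0.38,0.01,0],[0.148,0.38,0.01,0],[0,0,0,0],[0,0,0,0]]' 1|tail -1; cat > det.py <<'E'
from h import *
f=grab('wrist');P=cloud(f)
from scipy import ndimage
m=(P[...,2]>.085)&(P[...,2]<.175);l,n=ndimage.label(m)
for i in range(1,n+1):
    q=P[l==i]
    if len(q)>300:
        t=q[q[:,2]>q[:,2].max()-.008];print(len(q),cv2.minEnclosingCircle(t[:,:2].astype(np.float32)),q.max(0).round(3))
E
python3 det.py
python3 to.py .4755 .2153 .077 180
```

```text
finger_force: 0.0
1510 ((0.4751242697238922, 0.2152108997106552), 0.0168207585811615) [0.491 0.231 0.112]
2981 ((0.5822452306747437, -0.047174543142318726), 0.01727776601910591) [ 0.605 -0.03   0.132]
t 13.8 pos [0.4729 0.2144 0.2512] yaw -179.94 shift [-0.022  0.009  1.452] rows>=2.8
turn 0.001 rows 0.0
q [ 0.43  0.15 -0.2   1.21 -0.    0.42] open 0.997 F [-0.3  0.1  0.3] ff 0.0
```

```bash
python3 -m creep '[[-0.018,0.008,0.4,0],[0,0,0.4,0],[0,0,0.4,0],[0,0,0.2,0],[0,0,0.05,0],[0,0,0,0]]' |tail -5|head -1; python3 -m creep '[[0,0,0,0],[0,0,0,0],[0,0,0,0],[0,0,0,0],[0,0,0,0],[0,0,0,0]]' -1 40|tail -2; python3 -m creep '[[0,0,-0.2,0],[0,0,-0.4,0],[0,0,-0.45,0],[0,0,-0.45,0],[0,0,0,0]]'|tail -5; python3 -m creep '[[-0.1875,-0.33,0,0],[-0.1875,-0.33,0,0],[-0.1875,-0.33,0,0],[-0.1875,-0.33,0,0],[-0.1875,-0.33,0,0],[0,0,0,0],[0,0,0,0]]' |tail -5;python3 to.py .588 .017 .1285 180; python3 - <<'E'
from h import *
f=grab('top','t2.png');cv2.imwrite('pics/t2c.png',cv2.resize(f['pixels'][170:295,310:510,::-1],None,fx=4,fy=4,interpolation=cv2.INTER_CUBIC))
E
```

```text
tool_pos: [0.4756, 0.2155, 0.0781]
opening: 0.383
finger_force: 39.3
tool_pos: [0.4773, 0.2175, 0.2621]
ee_rot: [-0.003, 3.135, 0.006]
force: [0.7, -0.2, -2.0]
opening: 0.383
finger_force: 40.3
tool_pos: [0.5868, 0.0186, 0.2561]
ee_rot: [0.002, -3.139, -0.001]
force: [-1.1, -0.2, -1.1]
opening: 0.38
finger_force: 40.6
t 16.8 pos [0.5868 0.0186 0.2561] yaw -179.92 shift [-0.013 -0.014  1.063] rows>=2.0
turn 0.001 rows 0.0
q [ 0.03  0.28 -0.03  1.26  0.    0.03] open 0.380 F [-1.1 -0.2 -1.1] ff 40.6
```

View pics/t2c.png

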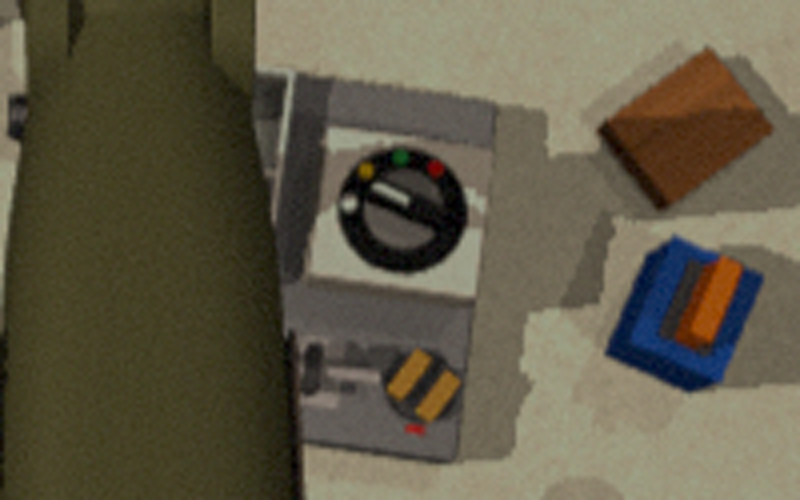

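The arm hides the tray from above in this picture. I'll check the second bottle with the wrist and scene cameras instead.

```bash
python3 det.py; python3 - <<'E'
from h import *
f=grab('scene');a=f['pixels'][:,:,::-1];g=load('wrist')['pixels'][:,:,::-1]
cv2.imwrite('pics/m1.png',np.hstack([cv2.resize(a[200:350,170:350],(480,400)),cv2.resize(g[0:300],(320,400)) if 0 else cv2.resize(g,(320,240)).repeat(1,0) if 0 else cv2.copyMakeBorder(cv2.resize(g,(320,240)),0,160,0,0,0)]))
E
```

```text
1179 ((0.47722476720809937, -0.10116247087717056), 0.008742482401430607) [ 0.486 -0.093  0.137]
19962 ((0.5824761390686035, -0.18334053456783295), 0.02637345716357231) [ 0.643 -0.12   0.147]
4922 ((0.5800061821937561, -0.059072986245155334), 0.016873864457011223) [ 0.607 -0.031  0.162]
1886 ((0.7101473808288574, 0.28641074895858765), 0.021363962441682816) [0.731 0.307 0.102]
```

View pics/m1.png

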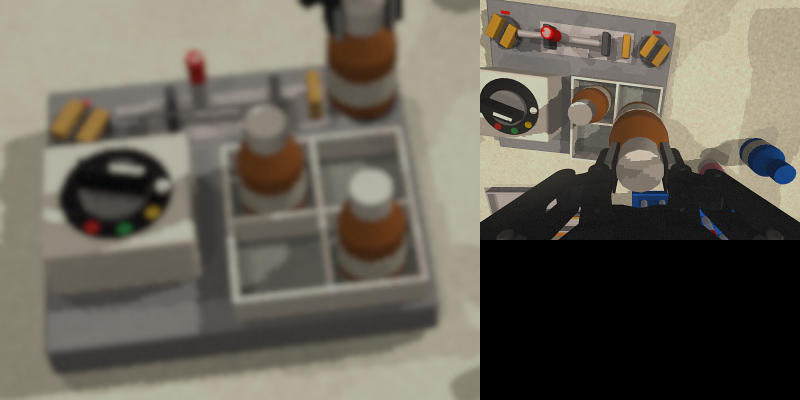

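Both placed bottles stand upright in their cells, with caps in the scene crop at (265,120) and (372,185). Placing the third.

```bash
python3 -m creep '[[-0.01,-0.014,0.4,0],[0,0,0.35,0],[0,0,0.2,0],[0,0,0.1,0],[0,0,0.03,0],[0,0,0,0],[0,0,0,0]]'|tail -5;python3 -m creep '[[0,0,0,0],[0,0,0,0],[0,0,0,0]]' 0.25 | tail -3;  python3 -m creep '[[0,0,-0.25,0],[0,0,-0.4,0],[0,0,-0.42,0],[0.3,-0.3,0,0],[0.3,-0.3,0,0],[0.3,-0.3,0,0],[0,0,0,0],[0,0,0,0]]' |tail -5;python3 to.py .477 -.101 .255 90; python3 det.py; cp /tmp/wrist.npz /tmp/w3.npz; python3 -c "
from h import *
f=load('wrist');cv2.imwrite('pics/w3.png',f['pixels'][:,:,::-1])"
```

```text
tool_pos: [0.5898, 0.0168, 0.1291]
ee_rot: [-0.003, 3.14, 0.0]
force: [0.3, 0.0, -1.2]
opening: 0.383
finger_force: 40.5
force: [0.2, 0.8, 0.1]
opening: 0.628
finger_force: 0.0
tool_pos: [0.4816, -0.0916, 0.2568]
ee_rot: [-0.002, 3.14, 0.0]
force: [0.1, 0.3, 0.0]
opening: 0.626
finger_force: 0.0
t 19.2 pos [ 0.4816 -0.0916  0.2568] yaw -179.93 shift [ 0.039 -0.078  0.015] rows>=0.2
turn 1.001 rows 8.4
q [-0.19  0.1  -0.26  1.21  0.   -0.19] open 0.626 F [0.1 0.3 0. ] ff 0.0
601 ((0.47705522179603577, -0.1010269746184349), 0.00886122602969408) [ 0.485 -0.094  0.136]
10201 ((0.573785662651062, -0.20600369572639465), 0.009364676661789417) [ 0.644 -0.121  0.146]
4616 ((0.5797550678253174, -0.05920029804110527), 0.017057426273822784) [ 0.601 -0.031  0.162]
1255 ((0.5760746598243713, 0.02372128516435623), 0.00499093858525157) [0.594 0.042 0.151]
```

View pics/w3.png

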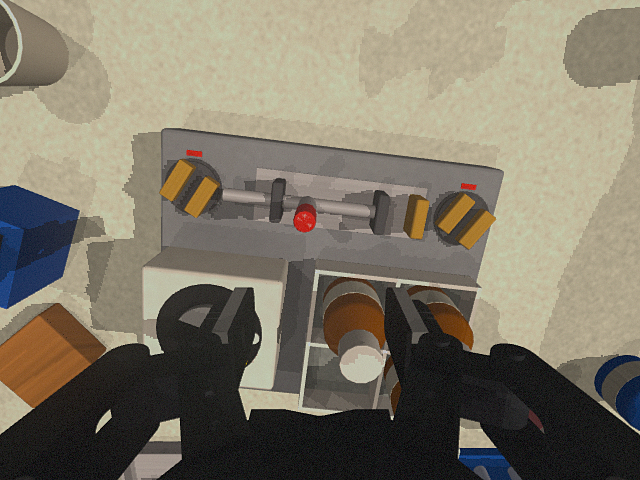

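The wrist view shows the red post at (305,218), the left screw at (464,220) and the right screw at (191,187). Both slots are partly turned. I'll measure the screws and turn the tool to the shaker's yaw.

```bash
python3 -m creep '[[0.039,-0.078,0,0.075],[0,0,0,0],[0,0,0,0]]' 0.25|tail -1; python3 to.py .477 -.101 .101 173.2; cat > scr.py <<'E'
import sys
from h import *
from scipy import ndimage
f=dict(np.load(sys.argv[1]));hsv=cv2.cvtColor(f['pixels'],cv2.COLOR_RGB2HSV);P=cloud(f)
m=(hsv[...,0]>12)&(hsv[...,0]<30)&(hsv[...,1]>120)&(abs(P[...,2]-.066)<.004)
l,n=ndimage.label(m)
for i in range(1,n+1):
    if (l==i).sum()>150:
        q=P[l==i];r=cv2.minAreaRect(q[:,:2].astype(np.float32));b=cv2.boxPoints(r);e=max(b[1]-b[0],b[2]-b[1],key=np.linalg.norm)
        a=np.degrees(np.arctan2(e[1],e[0]));a=(a+90)%180-90
        v,u=np.where(l==i);print(len(q),'c',np.round(r[0],4),'size',np.round(r[1],4),'axis %.1f'%a,'joint %.3f'%np.radians(-6.77-a),'z %.4f'%q[:,2].mean(),'pix',u.mean().round(),v.mean().round())
E
python3 scr.py /tmp/w3.npz
```

```text
finger_force: 0.0
t 19.6 pos [ 0.4771 -0.1002  0.2563] yaw 173.51 shift [-0.    -0.007  1.295] rows>=2.5
turn 0.003 rows 0.0
q [-0.21  0.09 -0.26  1.21  0.   -0.09] open 0.623 F [-0.   0.6  0.2] ff 0.0
678 c [ 0.4565 -0.2187] size [0.0143 0.0377] axis -36.2 joint 0.513 z 0.0652 pix 176.0 180.0
650 c [ 0.4718 -0.1979] size [0.0141 0.0381] axis -36.4 joint 0.517 z 0.0653 pix 201.0 197.0
646 c [0.4867 0.0347] size [0.0147 0.0379] axis -36.9 joint 0.527 z 0.0655 pix 456.0 213.0
622 c [0.5021 0.0556] size [0.0143 0.0376] axis -35.7 joint 0.505 z 0.0655 pix 476.0 229.0
```

```bash
python3 -m creep '[[0,-0.007,0.4,0],[0,0,0.4,0],[0,0,0.35,0],[0,0,0.15,0],[0,0,0,0]]' |tail -5|head -1; python3 -m creep '[[0,0,0,0],[0,0,0,0],[0,0,0,0],[0,0,0,0],[0,0,0,0]]' -1 30|tail -3; python3 to.py .477 -.101 .101 173.2
```

```text
tool_pos: [0.4753, -0.101, 0.099]
force: [-0.2, 0.6, 6.2]
opening: 0.177
finger_force: 29.4
t 20.9 pos [ 0.4776 -0.1019  0.1018] yaw 173.35 shift [0.006 0.007 0.006] rows>=0.0
turn 0.002 rows 0.0
q [-0.21  0.2  -0.51  0.86  0.   -0.09] open 0.177 F [-0.2  0.6  6.2] ff 29.4
```

```bash
python3 -m creep '[[0,0.1,0,0],[0,0.1,0,0],[0,0.1,0,0],[0,0.1,0,0],[0,0,0,0]]' |grep -E "tool|^force"; python3 -m creep '[[0,0.05,0,0],[0,0.03,0,0],[0,0.02,0,0],[0,0,0,0]]' |grep -E "tool|^force|open"
```

```text
tool_pos: [0.4833, -0.0534, 0.1018]
force: [0.4, 1.7, 5.2]
tool_pos: [0.4834, -0.0527, 0.1017]
force: [-3.7, -38.3, 5.3]
opening: 0.177
```

```bash
python3 -m creep '[[0,0.02,0,0],[0,0,0,0],[0,0,0,0]]' |grep -E "tool|^force|open"; python3 to.py .477 -.101 .101 173.2
```

```text
tool_pos: [0.4834, -0.0526, 0.1017]
force: [-4.2, -44.5, 5.3]
opening: 0.179
t 22.4 pos [ 0.4834 -0.0526  0.1017] yaw 172.97 shift [ 0.004 -0.407  0.018] rows>=0.8
turn -0.003 rows 0.0
q [-0.09  0.2  -0.51  0.86 -0.03  0.03] open 0.179 F [ -4.2 -44.5   5.3] ff 35.3
```

```bash
python3 -m creep '[[0,-0.09,0,0],[0,0,0,0]]' |grep -E "tool|^force|open"; python3 -m creep '[[0,0,0,0],[0,0,0,0],[0,0,0,0]]' 0.25|grep -E "tool|^force|open"; python3 -m creep '[[0,0,-0.2,0],[0,0,-0.4,0],[0,0,-0.4,0],[0,0,-0.3,0],[0,0,0,0],[0,0,0,0]]'|grep -E "tool|^force|open"; python3 det.py; python3 -c "
from h import *
f=load('wrist');cv2.imwrite('pics/w4.png',f['pixels'][:,:,::-1])"
```

```text
tool_pos: [0.4834, -0.0532, 0.1018]
force: [-1.2, -7.9, 5.4]
opening: 0.179
tool_pos: [0.4823, -0.0501, 0.1004]
force: [-0.2, -0.5, -0.2]
opening: 0.624
tool_pos: [0.4821, -0.0502, 0.2558]
force: [-0.6, 0.5, -0.8]
opening: 0.625
618 ((0.4830048084259033, -0.05193830281496048), 0.008614939637482166) [ 0.491 -0.044  0.136]
6977 ((0.5718203783035278, -0.19409894943237305), 0.007126053795218468) [ 0.578 -0.121  0.135]
4677 ((0.5797412991523743, -0.05909280851483345), 0.017032312229275703) [ 0.601 -0.031  0.162]
556 ((0.5913463830947876, -0.004039807710796595), 0.016841651871800423) [0.608 0.002 0.125]
409 ((0.6232602000236511, -0.13233837485313416), 0.019756415858864784) [ 0.643 -0.128  0.111]
1258 ((0.6534853577613831, -0.004614444449543953), 0.006005288101732731) [0.669 0.005 0.138]
```

View pics/w4.png

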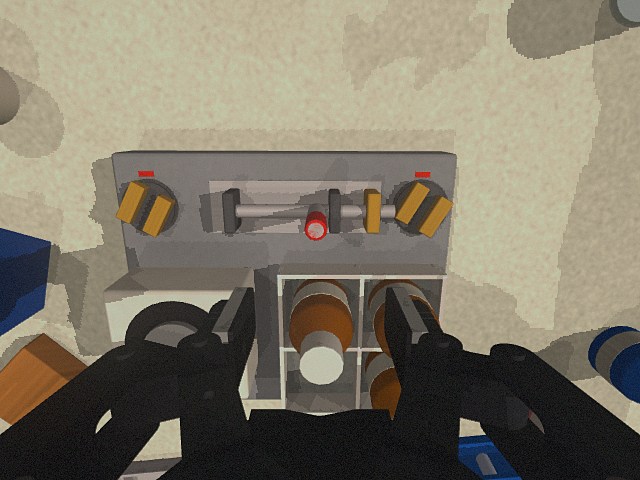

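The post at (316,230) is against its guide, and the rod goes through the brass keeper at (373,211), so the bolt is home. Next is the key.

```bash
python3 -m creep '[[0,0,0,0.1],[0,0,0,0.1],[-0.255,-0.42,0,0],[-0.255,-0.42,0,0],[-0.255,-0.42,0,0],[-0.255,-0.42,0,0],[-0.255,-0.42,0,0],[-0.255,-0.42,0,0],[0,0,0,0],[0,0,0,0]]' 1|grep -E "tool|^force|open"; python3 - <<'E'
from h import *
f=grab('wrist','w5.png');P=cloud(f);hsv=cv2.cvtColor(f['pixels'],cv2.COLOR_RGB2HSV)
c=np.hypot(P[...,0]-.5237,P[...,1]+.4008)
for lo,hi,n in((.075,.083,'stand'),(.127,.136,'handletop'),(.083,.09,'guard'),(.11,.136,'handle')):
    m=(P[...,2]>lo)&(P[...,2]<hi)&(c<.07)
    if n[0]=='h': m&=(hsv[...,0]<15)&(hsv[...,1]>150)
    q=P[m][:,:2].astype(np.float32)
    if len(q)>10:print(n,len(q),cv2.minAreaRect(q),P[m][:,2].mean())
E
python3 to.py .5237 -.4008 .092 155.5
python3 det.py
```

```text
tool_pos: [0.5224, -0.4012, 0.2546]
force: [-1.0, -0.1, -1.0]
opening: 0.995
stand 4412 ((0.5232798457145691, -0.4015597999095917), (0.07007590681314468, 0.08550526946783066), 66.4089584350586) 0.07956131275873175
handletop 1051 ((0.5227164030075073, -0.401496559381485), (0.017721546813845634, 0.058503925800323486), 65.73320007324219) 0.1291392384860877
guard 1419 ((0.5232784152030945, -0.40146440267562866), (0.03806611895561218, 0.060202084481716156), 66.35167694091797) 0.0855199665451455
handle 1154 ((0.5225850343704224, -0.40127652883529663), (0.017757855355739594, 0.0589260570704937), 66.35169219970703) 0.12845274280485236
t 25.1 pos [ 0.5227 -0.4007  0.2553] yaw 155.38 shift [-1.200e-02  1.000e-03  1.361e+00] rows>=2.6
turn -0.001 rows 0.0
q [-0.65  0.42  0.16  1.31  0.   -0.22] open 1.001 F [ 0.8 -0.4  0.1] ff 0.0
18424 ((0.5770795941352844, -0.19916339218616486), 0.016208767890930176) [ 0.639 -0.131  0.147]
3080 ((0.5230147242546082, -0.4011859595775604), 0.030185004696249962) [ 0.557 -0.373  0.131]
4774 ((0.540307879447937, -0.6321443915367126), 0.047674816101789474) [ 0.552 -0.578  0.159]
505 ((0.6497295498847961, -0.578423261642456), 0.029045654460787773) [ 0.684 -0.577  0.102]
370 ((0.6074374318122864, -0.6159573197364807), 0.014188929460942745) [ 0.619 -0.608  0.175]
```

View pics/w5.png

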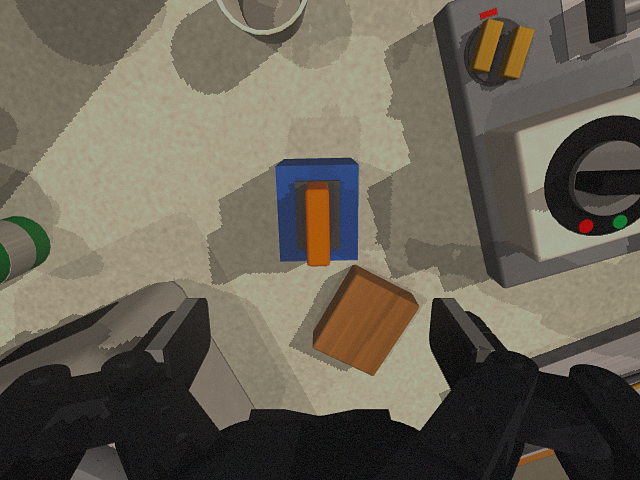

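The key handle at (318,225) is aligned with the gripper, and the stand matches the earlier measurement. Gripping the key.

```bash
python3 -m creep '[[0,-0.004,0.4,-0.011],[0,0,0.4,0],[0,0,0.35,0],[0,0,0.15,0],[0,0,0.05,0],[0,0,0,0]]'|grep -E "tool|^force"; python3 to.py .523 -.4014 .092 156.4;  python3 -m creep '[[0,0,0,0],[0,0,0,0],[0,0,0,0],[0,0,0,0],[0,0,0,0],[0,0,0,0]]' -1 60|grep -E "tool|^force|open|finger"; python3 to.py .523 -.4014 .092 156.4
```

```text
tool_pos: [0.5238, -0.4025, 0.0959]
force: [0.0, 0.9, 0.2]
t 25.9 pos [ 0.5238 -0.4025  0.0959] yaw 156.37 shift [0.01  0.006 0.032] rows>=0.1
turn -0.000 rows 0.0
q [-0.66  0.5  -0.09  0.98 -0.   -0.24] open 1.000 F [0.  0.9 0.2] ff 0.0
tool_pos: [0.5232, -0.4026, 0.0949]
force: [-1.3, -1.0, 4.1]
opening: 0.205
finger_force: 59.0
t 26.6 pos [ 0.5232 -0.4026  0.0949] yaw 156.34 shift [0.005 0.008 0.024] rows>=0.0
turn -0.001 rows 0.0
q [-0.66  0.5  -0.09  0.98 -0.   -0.24] open 0.205 F [-1.3 -1.   4.1] ff 59.0
```

```bash
python3 -m creep '[[0,0,-0.1,0],[0,0,-0.3,0],[0,0,-0.4,0],[0,0,-0.4,0],[0,0,-0.15,0],[0,0,0,0]]'|grep -E "tool|^force|open"; python3 -m creep '[[0.275,0.32,0,0],[0.275,0.32,0,0],[0.275,0.32,0,0],[0.275,0.32,0,0],[0,0,0,0.07],[0,0,0,0.07],[0,0,0,0],[0,0,0,0]]'|grep -E "tool|^force|open";python3 to.py .4642 -.2083 .145 143.7; python3 - <<'E'
from h import *
f=grab('wrist','w6.png')
E
python3 scr.py /tmp/wrist.npz
```

```text
tool_pos: [0.5238, -0.4028, 0.2587]
force: [-0.7, 0.1, -1.4]
opening: 0.202
tool_pos: [0.4632, -0.2085, 0.2556]
force: [-0.2, -0.0, -1.7]
opening: 0.198
t 28.4 pos [ 0.4632 -0.2085  0.2556] yaw 143.84 shift [-0.007  0.006  0.922] rows>=1.8
turn 0.002 rows 0.0
q [-0.42  0.13 -0.22  1.22  0.    0.21] open 0.198 F [-0.2 -0.  -1.7] ff 59.0
919 c [0.487  0.0344] size [0.016  0.0386] axis -38.5 joint 0.554 z 0.0655 pix 575.0 59.0
986 c [0.5022 0.0553] size [0.0153 0.0384] axis -37.3 joint 0.532 z 0.0654 pix 606.0 60.0
522 c [ 0.454  -0.2175] size [0.0129 0.0317] axis -36.6 joint 0.520 z 0.0655 pix 304.0 207.0
534 c [ 0.4693 -0.1965] size [0.0139 0.0316] axis -35.6 joint 0.504 z 0.0654 pix 333.0 207.0
```

View pics/w6.png

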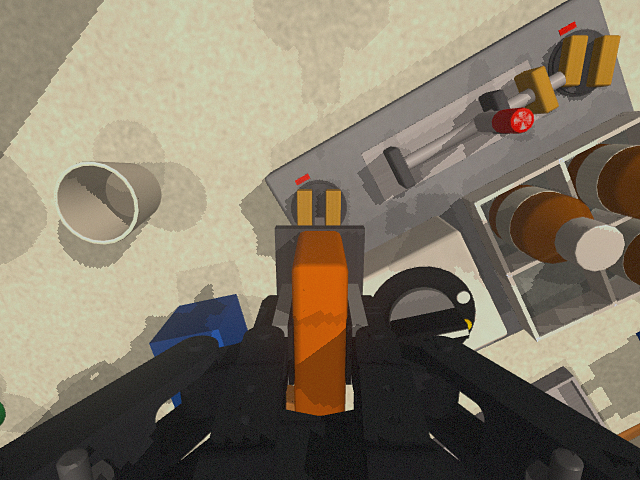

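The key is held straight, and its blade lines up with the right screw's slot at (319,207). Inserting.

```bash
python3 -m creep '[[-0.007,0.006,0.4,0],[0,0,0.25,0],[0,0,0.1,0],[0,0,0,0],[0,0,0,0]]'|grep -E "tool|^force";python3 to.py .4642 -.2083 .146 143.7;python3 -m creep '[[0,0,0.05,0],[0,0,0.05,0],[0,0,0.04,0],[0,0,0,0],[0,0,0,0]]'|grep -E "tool|^force";python3 to.py .4642 -.2083 .146 143.7
```

```text
tool_pos: [0.4657, -0.209, 0.1678]
force: [-0.0, 0.4, -0.5]
t 29.1 pos [ 0.4657 -0.209   0.1678] yaw 143.75 shift [ 0.014 -0.003  0.181] rows>=0.3
turn 0.001 rows 0.0
q [-0.42  0.18 -0.37  1.02  0.    0.21] open 0.206 F [-0.   0.4 -0.5] ff 59.0
tool_pos: [0.4648, -0.2086, 0.1497]
force: [-0.1, -0.1, -1.3]
t 29.7 pos [ 0.4648 -0.2086  0.1497] yaw 143.74 shift [ 0.005 -0.001  0.031] rows>=0.1
turn 0.000 rows 0.0
q [-0.42  0.19 -0.39  0.98 -0.    0.21] open 0.202 F [-0.1 -0.1 -1.3] ff 59.0
```

```bash
python3 -m creep '[[0.005,0,0.025,0],[0,0,0,0.09],[0,0,0,0.09],[0,0,0,0.09],[0,0,0,0.09],[0,0,0,0.09],[0,0,0,0.09],[0,0,0,0.09],[0,0,0,0.09],[0,0,0,0]]';python3 to.py .4642 -.2083 .146 80;python3 -c "
from h import *
print(bot.observe()['torque'])"; python3 -m creep '[[0,0,0,0.04],[0,0,0,0.03],[0,0,0,0]]'|grep -E "tool|^force";python3 to.py .4642 -.2083 .146 80;python3 -c "
from h import *
print(bot.observe()['torque'])"
```

```text
clock: 30.92
tool_pos: [0.4641, -0.2083, 0.1465]
ee_rot: [-2.424, -1.999, 0.001]
force: [-1.5, 0.9, -0.4]
opening: 0.201
finger_force: 59.0
t 30.9 pos [ 0.4641 -0.2083  0.1465] yaw 79.02 shift [0.    0.001 0.005] rows>=0.0
turn -0.011 rows 0.1
q [-0.42  0.2  -0.4   0.97 -0.    1.34] open 0.201 F [-1.5  0.9 -0.4] ff 59.0
[-0.14868526  0.21817368 -0.04598139]
tool_pos: [0.4641, -0.2082, 0.1466]
force: [0.0, -0.1, -2.6]
t 31.3 pos [ 0.4641 -0.2082  0.1466] yaw 72.79 shift [-0.     0.001  0.005] rows>=0.0
turn -0.080 rows 0.7
q [-0.42  0.2  -0.4   0.97 -0.    1.45] open 0.203 F [ 0.  -0.1 -2.6] ff 59.0
[-0.20102305  0.15865314  0.00730166]
```

```bash
for i in 1 2; do python3 -m creep '[[0,0,0,0.03],[0,0,0,0],[0,0,0,0]]'|grep -E "^force";python3 to.py .4642 -.2083 .146 70|head -1;python3 -c "
from h import *
print(bot.observe()['torque'])"; done
```

```text
force: [-0.5, -0.2, -2.3]
t 31.7 pos [ 0.4642 -0.2082  0.1466] yaw 70.04 shift [-0.001  0.     0.005] rows>=0.0
[-0.2972363   0.13045795 -0.00399341]
force: [-0.6, -1.7, -3.9]
t 32.0 pos [ 0.4642 -0.2082  0.1466] yaw 67.33 shift [-0.001  0.     0.005] rows>=0.0
[-0.42197175  0.15343409  0.45396192]
```

The stop is reached, with torque up to 0.45 N m. I'll back off within the play, lift, and measure.

```bash
python3 -m creep '[[0,0,0,-0.08],[0,0,0,0],[0,0,-0.1,0],[0,0,-0.3,0],[0,0,-0.4,0],[0,0,-0.15,0],[0,0,0,0]]'|grep -E "tool|^force|open";python3 -m creep '[[0.2,0,0,-0.1],[0,0,0,0]]' |tail -1; python3 -c "
from h import *
f=grab('wrist')"; python3 scr.py /tmp/wrist.npz; python3 to.py .4944 .0452 .255 143.7
```

```text
tool_pos: [0.4656, -0.2087, 0.2631]
force: [-0.1, 0.3, -1.4]
opening: 0.203
finger_force: 59.1
t 33.2 pos [ 0.4703 -0.1846  0.2598] yaw 83.38 shift [ 1.926 -0.021  0.04 ] rows>=3.7
turn -0.670 rows 5.6
q [-0.37  0.13 -0.22  1.23 -0.    1.31] open 0.203 F [ 0.4 -0.1 -0.6] ff 59.1
```

```bash
python3 -m creep '[[0.48,-0.005,0,0],[0.48,-0.005,0,0],[0.48,-0.005,0,0],[0.48,-0.005,0,0],[0,0,0,-0.112],[0,0,0,-0.112],[0,0,0,-0.112],[0,0,0,-0.112],[0,0,0,-0.112],[0,0,0,-0.112]]'|tail -1; python3 -m creep '[[0,0,0.04,0],[0,0,0,0]]'|tail -1;python3 -c "
from h import *
f=grab('wrist','w7.png')"; python3 scr.py /tmp/wrist.npz; python3 to.py .4944 .0452 .146 143.7
```

```text
finger_force: 59.1
finger_force: 59.1
571 c [0.4849 0.0363] size [0.0138 0.0333] axis -36.6 joint 0.520 z 0.0654 pix 306.0 206.0
553 c [0.5004 0.0575] size [0.0134 0.0334] axis -36.2 joint 0.514 z 0.0654 pix 334.0 206.0
496 c [ 0.4514 -0.2056] size [0.0382 0.0137] axis 81.6 joint -1.542 z 0.0651 pix 91.0 321.0
478 c [ 0.4768 -0.2099] size [0.0396 0.0137] axis 81.8 joint -1.545 z 0.0651 pix 106.0 342.0
t 34.8 pos [0.4944 0.0438 0.2553] yaw 143.74 shift [0.006 0.01  0.911] rows>=1.7
turn 0.000 rows 0.0
q [ 0.09  0.11 -0.25  1.22 -0.    0.72] open 0.203 F [-0.2 -0.8 -1.3] ff 59.1
```

View pics/w7.png

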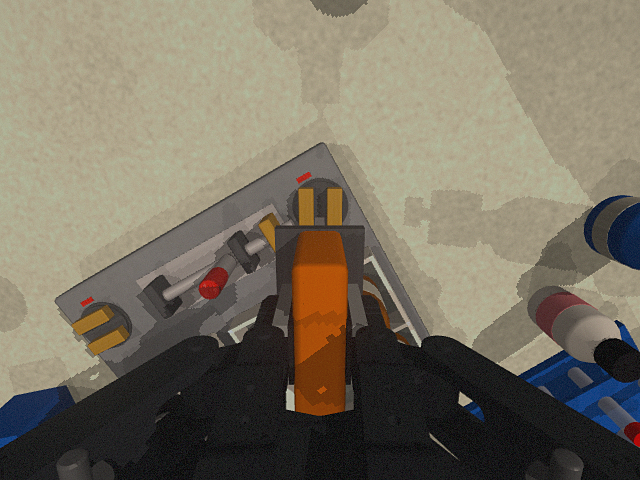

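The right screw at (100,330) reads about 1.6 rad, which is its stop. The left slot at (320,206) lines up with the key, so I repeat the insertion.

```bash
python3 -m creep '[[0.004,0.01,0.4,0],[0,0,0.25,0],[0,0,0.1,0],[0,0,0,0],[0,0,0,0]]'|grep -E "^force";python3 to.py .4944 .0452 .146 143.7|head -1;python3 -m creep '[[0,0,0.05,0],[0,0,0.05,0],[0,0,0.04,0],[0,0,0.02,0],[0,0,0,0]]'|grep -E "tool|^force";python3 to.py .4944 .0452 .146 143.7
```

```text
force: [0.5, -0.7, -1.6]
t 35.4 pos [0.496  0.0454 0.1672] yaw 143.90 shift [ 0.01  -0.01   0.177] rows>=0.3
tool_pos: [0.4948, 0.0453, 0.1464]
force: [0.2, -0.6, -0.9]
t 36.0 pos [0.4948 0.0453 0.1464] yaw 143.92 shift [ 0.002 -0.003  0.004] rows>=0.0
turn 0.002 rows 0.0
q [ 0.09  0.17 -0.43  0.97 -0.    0.72] open 0.205 F [ 0.2 -0.6 -0.9] ff 59.2
```

```bash
python3 -m creep '[[0,0,0,0.09],[0,0,0,0.09],[0,0,0,0.09],[0,0,0,0.09],[0,0,0,0.09],[0,0,0,0.09],[0,0,0,0.09],[0,0,0,0.09],[0,0,0,0]]'|grep ^force;python3 -m creep '[[0,0,0,0.04],[0,0,0,0.04],[0,0,0,0.02],[0,0,0,0],[0,0,0,0]]'|grep -E "tool|^force";python3 to.py .4944 .0452 .146 67.3|head -1;python3 -c "
from h import *
print(bot.observe()['torque'])";  python3 -m creep '[[0,0,0,0.03],[0,0,0,0],[0,0,0,0]]'|grep -E "^force";python3 to.py .4944 .0452 .146 67.3|head -1;python3 -c "
from h import *
print(bot.observe()['torque'])"
```

```text
force: [-1.5, -1.5, -1.4]
tool_pos: [0.4946, 0.0452, 0.1466]
force: [-2.7, -1.4, -0.1]
t 37.8 pos [0.4946 0.0452 0.1466] yaw 70.19 shift [-0.    -0.002  0.005] rows>=0.0
[-0.50562793  0.89372386  0.04263597]
force: [-3.7, -2.0, -0.1]
t 38.1 pos [0.4947 0.0452 0.1466] yaw 67.50 shift [-0.001 -0.002  0.005] rows>=0.0
[-0.71561936  1.13255092  0.37465705]
```

```bash
python3 -m creep '[[0,0,0,-0.08],[0,0,0,0],[0,0,-0.1,0],[0,0,-0.3,0],[0,0,-0.4,0],[0,0,-0.2,0],[0,0,0,0]]'|grep -E "tool|^force|open";python3 -m creep '[[0,0,0,-0.1135],[0,0,0,-0.1135],[0,0,0,-0.1135],[0,0,0,-0.1135],[0,0,0,-0.1135],[0,0,0,-0.1135],[0,0,0,-0.1135],[0,0,0,-0.1135],[0,0,0,0]]' |tail -1;python3 -m creep '[[-0.2135,-0.4146,0,0],[-0.2135,-0.4146,0,0],[-0.2135,-0.4146,0,0],[-0.2135,-0.4146,0,0],[-0.2135,-0.4146,0,0],[-0.2135,-0.4146,0,0],[-0.2135,-0.4146,0,0],[-0.2135,-0.4146,0,0],[0,0,0,0],[0,0,0,0]]'|tail -1; python3 to.py .5232 -.402 .0949 156.4;python3 -c "
from h import *
f=grab('wrist','w8.png')
P=cloud(f);c=np.hypot(P[...,0]-.5237,P[...,1]+.4008)
m=(P[...,2]>.074)&(P[...,2]<.084)&(c<.07);print(m.sum(),cv2.minAreaRect(P[m][:,:2].astype(np.float32)))
f=grab('top')"; python3 scr.py /tmp/top.npz
```

```text
tool_pos: [0.4971, 0.0457, 0.2696]
force: [0.3, 0.5, -1.3]
opening: 0.198
finger_force: 59.1
finger_force: 59.3
t 41.4 pos [ 0.5226 -0.4011  0.2656] yaw 156.18 shift [-0.01  -0.006  1.423] rows>=2.7
turn -0.002 rows 0.0
q [-0.65  0.42  0.18  1.34  0.   -0.24] open 0.204 F [ 0.   0.3 -0.3] ff 59.3
3937 ((0.5092333555221558, -0.3955059349536896), (0.07006469368934631, 0.05497455596923828), 66.20172119140625)
```

View pics/w8.png

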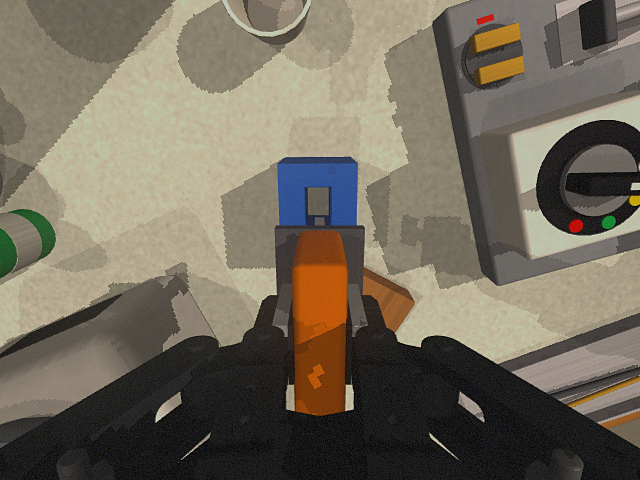

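The hole in the stand, at (318,205), lines up with the held key. Lowering.

```bash
python3 -m creep '[[-0.008,-0.006,0.3,-0.002],[0,0,0.3,0],[0,0,0.3,0],[0,0,0.2,0],[0,0,0.1,0],[0,0,0,0],[0,0,0,0]]'|grep -E "^force";python3 to.py .5232 -.402 .0949 156.4|head -1;python3 -m creep '[[0,0,0.1,0],[0,0,0.07,0],[0,0,0.02,0],[0,0,0,0],[0,0,0,0]]'|grep -E "^force";python3 to.py .5232 -.402 .0949 156.4
```

```text
force: [0.3, -0.1, -1.5]
t 42.4 pos [ 0.5245 -0.4028  0.1242] yaw 156.54 shift [0.013 0.002 0.244] rows>=0.5
force: [0.6, 0.8, -1.1]
t 43.0 pos [ 0.5238 -0.4027  0.1001] yaw 156.52 shift [0.007 0.003 0.043] rows>=0.1
turn 0.001 rows 0.0
q [-0.66  0.5  -0.08  0.99  0.   -0.25] open 0.202 F [ 0.6  0.8 -1.1] ff 59.5
```

```bash
python3 -m creep '[[0.005,0,0.03,0],[0,0,0.01,0],[0,0,0,0],[0,0,0,0]]'|grep -E "tool|^force"; python3 -m creep '[[0,0,0,0],[0,0,0,0],[0,0,0,0],[0,0,0,0]]' 0.3 |grep -E "tool|^force|open"; python3 -m creep '[[0,0,-0.2,0],[0,0,-0.4,0],[0,0,-0.4,0],[0,0,-0.35,0],[0,0,0,0],[0,0,0,0]]'|grep -E "tool|^force|open"; python3 - <<'E'
from h import *
f=grab('wrist');P=cloud(f);hsv=cv2.cvtColor(f['pixels'],cv2.COLOR_RGB2HSV)
c=np.hypot(P[...,0]-.5237,P[...,1]+.4008)
for lo,hi,n in((.075,.083,'stand'),(.122,.136,'handletop'),(.083,.09,'guard')):
    m=(P[...,2]>lo)&(P[...,2]<hi)&(c<.07)
    if n[0]=='h': m&=(hsv[...,0]<15)&(hsv[...,1]>150)
    q=P[m][:,:2].astype(np.float32)
    if len(q)>10:print(n,len(q),cv2.minAreaRect(q),P[m][:,2].mean())
grab('top')
g=grab('scene')
cv2.imwrite('pics/s2.png',cv2.resize(g['pixels'][190:350,70:350,::-1],(784,448),interpolation=cv2.INTER_CUBIC))
E
```

```text
tool_pos: [0.5231, -0.4023, 0.0951]
force: [-0.9, 0.2, -1.4]
tool_pos: [0.5231, -0.4023, 0.0952]
force: [-0.2, -0.9, -0.1]
opening: 0.652
tool_pos: [0.5229, -0.4022, 0.2565]
force: [-0.1, -0.4, 0.5]
opening: 0.648
stand 4352 ((0.523216962814331, -0.40154123306274414), (0.07012525200843811, 0.08537516742944717), 66.51166534423828) 0.07954975187178087
handletop 1072 ((0.523127555847168, -0.4004967212677002), (0.017646221444010735, 0.059457723051309586), 66.07868957519531) 0.12894909044515673
guard 1451 ((0.5235928893089294, -0.40082061290740967), (0.03803985193371773, 0.06040456146001816), 66.55430603027344) 0.08558578384692543
```

View pics/s2.png

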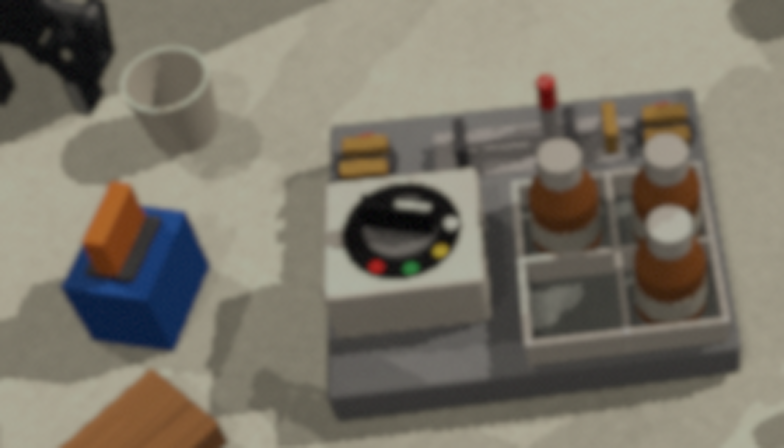

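The key hangs in its stand at (115,240), all three bottles are upright in the tray, and both screws are crosswise, i.e. locked. The dial is last.

```bash
python3 -m creep '[[0.0655,0.462,0,0],[0.0655,0.462,0,0],[0.0655,0.462,0,0],[0.0655,0.462,0,0],[0,0,0,-0.115],[0,0,0,-0.115],[0,0,0,-0.115],[0,0,0,-0.115],[0,0,0,0],[0,0,0,0]]' 0.5|tail -1; python3 to.py .583 -.186 .255 238; python3 - <<'E'
from h import *
f=grab('wrist','w9.png');P=cloud(f);c=np.hypot(P[...,0]-.583,P[...,1]+.186)
for lo,hi in((.141,.150),(.114,.12)):
    m=(P[...,2]>lo)&(P[...,2]<hi)&(c<.05);q=P[m][:,:2].astype(np.float32);r=cv2.minAreaRect(q);print(len(q),r,P[m][:,2].mean(),cv2.minEnclosingCircle(q))
E
python3 scr.py /tmp/wrist.npz
```

```text
finger_force: 0.0
t 46.1 pos [ 0.5822 -0.1863  0.2564] yaw -162.25 shift [-0.007  0.     0.012] rows>=0.0
turn -0.447 rows 3.8
q [-0.31  0.33  0.03  1.27 -0.   -0.62] open 0.749 F [-0.4 -0.  -0.7] ff 0.0
1513 ((0.5828003883361816, -0.18660394847393036), (0.05608091503381729, 0.014369935728609562), 67.36524200439453) 0.14448876692803694 ((0.5829118490219116, -0.1866888403892517), 0.02845085971057415)
2255 ((0.5830134153366089, -0.18649306893348694), (0.05627136304974556, 0.05552550032734871), 38.81036376953125) 0.11659788908905602 ((0.5879831314086914, -0.1871594935655594), 0.033204805105924606)
881 c [ 0.4516 -0.2068] size [0.0378 0.0145] axis 81.3 joint -1.537 z 0.0655 pix 343.0 51.0
817 c [ 0.4774 -0.2107] size [0.0378 0.014 ] axis 81.4 joint -1.538 z 0.0655 pix 328.0 81.0
709 c [0.4819 0.0469] size [0.0395 0.0144] axis 81.3 joint -1.538 z 0.0656 pix 600.0 181.0
654 c [0.5075 0.043 ] size [0.0393 0.014 ] axis 81.4 joint -1.539 z 0.0656 pix 582.0 206.0
```

View pics/w9.png

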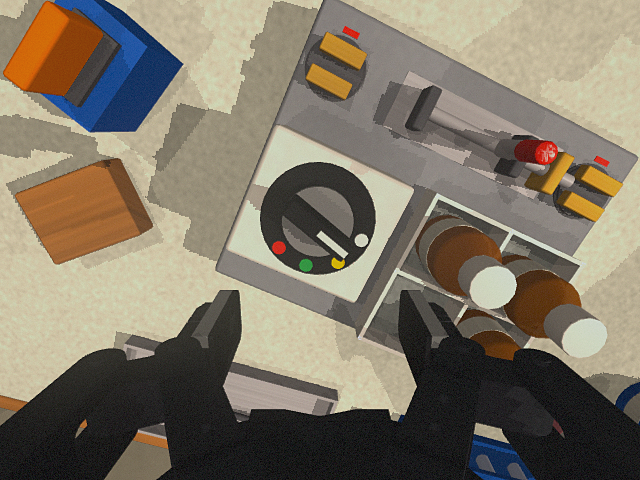

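The pointer at (332,245) lies between white and yellow, at a joint value of about 0.28, and both screws read 1.60. The dial needs about 64° clockwise. Aligning with the bar now.

```bash
python3 -m creep '[[0,0,0,-0.1103],[0,0,0,-0.1103],[0,0,0,-0.1103],[0,0,0,-0.1103],[0,0,0,-0.1103],[0,0,0,0],[0,0,0,0]]' 0.5|tail -1; python3 to.py .5829 -.1866 .122 247.4
```

```text
finger_force: 0.0
t 47.1 pos [ 0.5825 -0.1864  0.257 ] yaw -112.65 shift [ 1.000e-03 -4.000e-03  1.125e+00] rows>=2.2
turn -0.001 rows 0.0
q [-0.31  0.33  0.03  1.27 -0.   -1.49] open 0.749 F [-0.6 -0.2  0.6] ff 0.0
```

```bash
python3 -m creep '[[0,-0.004,0.4,0],[0,0,0.35,0],[0,0,0.2,0],[0,0,0.12,0],[0,0,0,0],[0,0,0,0]]'|grep -E "^force"; python3 to.py .5829 -.1866 .122 247.4|head -1; python3 -m creep '[[0,0,0.03,0],[0,0,0,0],[0,0,0,0],[0,0,0,0],[0,0,0,0],[0,0,0,0],[0,0,0,0]]' -1 30|tail -3;python3 to.py .5829 -.1866 .122 247.4
```

```text
force: [0.4, -1.0, 0.3]
t 47.8 pos [ 0.5839 -0.1869  0.13  ] yaw -112.47 shift [0.001 0.009 0.067] rows>=0.1
force: [-2.6, 1.0, 5.1]
opening: 0.158
finger_force: 30.9
t 48.7 pos [ 0.5829 -0.1865  0.1255] yaw -112.45 shift [ 0.001 -0.001  0.029] rows>=0.1
turn 0.002 rows 0.0
q [-0.31  0.39 -0.18  1.    0.   -1.49] open 0.158 F [-2.6  1.   5.1] ff 30.9
```

```bash
python3 -m creep '[[0,0,0,0.102],[0,0,0,0.102],[0,0,0,0.102],[0,0,0,0.102],[0,0,0,0.102],[0,0,0,0.102],[0,0,0,0.102],[0,0,0,0],[0,0,0,0]]'|grep -E "^force"; python3 to.py .5829 -.1866 .122 183.1;python3 -m creep '[[0,0,0,0],[0,0,0,0],[0,0,0,0],[0,0,0,0]]' 0.3|tail -2;python3 -m creep '[[0,0,-0.2,0],[0,0,-0.4,0],[0,0,-0.4,0],[0,0,0,0],[0,0,0,0]]'|tail -2; python3 - <<'E'
from h import *
f=grab('wrist','w10.png');P=cloud(f);c=np.hypot(P[...,0]-.583,P[...,1]+.186)
m=(P[...,2]>.141)&(P[...,2]<.15)&(c<.05);r=cv2.minAreaRect(P[m][:,:2].astype(np.float32));print(m.sum(),r)
E
python3 scr.py /tmp/wrist.npz; python3 det.py
```

```text
force: [1.5, -5.6, 1.0]
t 49.8 pos [ 0.5838 -0.1878  0.1255] yaw -176.58 shift [0.007 0.011 0.029] rows>=0.1
turn 0.004 rows 0.0
q [-0.31  0.4  -0.18  1.   -0.   -0.37] open 0.152 F [ 1.5 -5.6  1. ] ff 30.5
opening: 0.65
finger_force: 0.0
opening: 0.654
finger_force: 0.0
1611 ((0.5825823545455933, -0.18688516318798065), (0.05568462237715721, 0.013633785769343376), 3.6442854404449463)
960 c [ 0.4516 -0.2068] size [0.0381 0.0145] axis 81.7 joint -1.544 z 0.0654 pix 301.0 46.0
878 c [ 0.4773 -0.2105] size [0.0378 0.0142] axis 81.2 joint -1.535 z 0.0655 pix 295.0 81.0
893 c [0.4821 0.0473] size [0.0395 0.0142] axis 81.6 joint -1.543 z 0.0655 pix 609.0 106.0
822 c [0.5077 0.0434] size [0.0394 0.0142] axis 81.8 joint -1.545 z 0.0656 pix 597.0 138.0
5631 ((0.523589015007019, -0.3989658057689667), 0.030527107417583466) [ 0.557 -0.372  0.131]
1349 ((0.48372381925582886, -0.05221734941005707), 0.008973832242190838) [ 0.492 -0.044  0.137]
21564 ((0.5823867917060852, -0.1866011619567871), 0.02806919254362583) [ 0.643 -0.121  0.147]
12736 ((0.5915454030036926, -0.022657135501503944), 0.05576780065894127) [0.624 0.043 0.162]
5982 ((0.6629248857498169, 0.006041781045496464), 0.01768939010798931) [0.685 0.03  0.162]
```

View pics/w10.png

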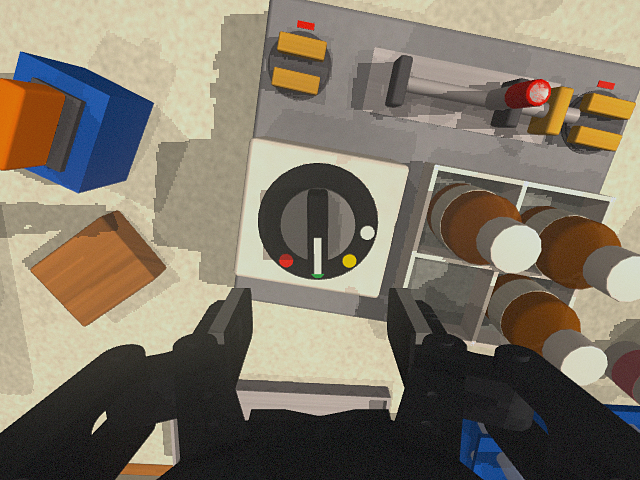

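The pointer at (318,258) sits on the green mark (318,276), a joint value of about 1.39. The bottles, bolt, screws and key are all in place, so I'm handing in.

```bash
python3 -c "
from h import *
print(bot.close_job())"
```

```text
the job is handed in; nothing more can be done
None
```

The job is handed in: three amber bottles stand in tray cells, the bolt is home, both screws are at their stops (about 1.60 rad), the key hangs in its stand, and the dial is on green (about 1.39 rad); no verdict came back.

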